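Fit the vial head to the leaning mixer drive

ROBOT

A 7-joint arm with a two-finger parallel gripper is mounted at the origin on a cart in front of the work surface, level with it; the furniture and walls round the work are solid. World frame = base frame: x ahead of the robot, y to its left, z up, the work surface at z = 0. Lengths are in mm, angles in rad, forces in N, time in s.
With the tool pointing down it reaches from about 350 to 900 mm from the base axis. Payload 7.2 kg.
Tool frame: the origin (TCP) lies midway between the tips of the shut fingers; the grasp point (between the pads) lies 19 mm behind it (ctrl.pinch_z is the distance from the TCP to the grasp point, in mm); z points along the fingers, y is the line along which they close (so a half turn about z gives the same grasp; the last joint's range is limited). The gripper opens to 85 mm and grips with 20 to 120 N. Pads are 22 mm wide; open, the fingers measure 114 mm over their backs; the gripper's body (76 mm by 85 mm) begins 54 mm behind the grasp point. The pads swing forward as they close: fully open they stand 13 mm farther back than shut.
Start: joints at [-1.321, 0.411, -0.013, 1.596, 0.006, 1.134, -0.082], TCP at [195.308, 593.703, 231.297] pointing down, gripper open.
Joint ranges: [-2.95, 2.95], [-0.29, 1.99], [-1.47, 1.44], [0.14, 2.54], [-1.03, 4.17], [0.13, 1.85], [-2.86, 2.86]. Speed limits (rad/s): [2.39, 2.39, 3.01, 3.01, 3.14, 3.14, 3.14].

INTERFACE

Orientations are given as a 3x3 rotation matrix whose columns are the frame's x, y, z axes.
In Python, from plant import get_obs, grab_frame, calibration, job, ctrl gives the robot as it stands.
- The arm moves only by the tool step_arm, never from a script. Its argument "motion" is a list of rows, each a list of 2 entries, a list of its own where there are three numbers: the shift along the tool's x, y, z in m, then the turn about the tool's z in rad. In form: [[[x, y, z], yaw], ...]. A call has exactly 5 rows; each row is the pose to reach, as a shift and turn from the pose commanded when the call began, along the tool's axes at that moment; what a row does not reach only later rows make up. A row lasts 1/10 s, in which the tool goes at most 50 mm and 8.59 degrees, less where a joint would pass 70% of its speed; a pose out of reach is approached as far as the arm can. A call with a gripper value outside its range is refused whole. "grip" is the closure in counts, from 0 (fully open) to 255 (shut), set as the call begins (left out, the last holds). The fingers move at their own pace and stop on an object; "newtons" is the grip in N (left out, the last holds). Time passes only in rows, so rows that repeat a pose let the fingers close, or fill a call up. It gives the time, the measured TCP pose, the force, the opening and the grip force at its end, in the units of the state.
- get_obs(): the state, without advancing time (a new reading comes with each control period).
- grab_frame(name): name is "scene" or "side" or "wrist"; returns the picture (384x512x3 uint8, red, green, blue); there is no depth.
- calibration(name): a dict with "fx", "fy", "cx", "cy" (pixels), "dist_coeffs" ([k1, k2, p1, p2, k3] as OpenCV has them; the pictures are not rectified), "world_to_cam" (4x4, takes a point from world to camera coordinates); the wrist camera has in their place "mount" (4x4, takes a point from camera to tool coordinates, whose origin is the TCP and whose axes are the flange's). Camera axes: x right, y up, looking along -z (the intrinsics and any distortion apply to the point x, -y, -z); pixel columns grow to the right and rows downward; lengths in mm; the calibration is good to about 2 mm. A picture is of the moment at which its call begins: read the wrist's pose just before it. calibration takes no time and is no camera call.
- job.hand_in(): hands the job in; it is judged then, once.
The state is a dict: "t": time; "q": joint angles; "dq": joint speeds; "tau": joint torques, N m; "ee_pos": TCP position; "orientation": TCP orientation; "wrist_force": force on the tool from outside, world axes, zero at the start; "torque": the same for the moment, N m; "grip_width": finger opening in mm; "finger_force": force on a finger pad.
Only numpy, scipy, OpenCV 4.12 (cv2) and the standard library are available. Lean on these libraries where they do the work, as an engineer would, in place of code of your own. Each camera call takes 0.05 s, during which the arm holds its last target. There are 200 camera calls.

TASK

Take the vial head (the disc with four cups and a black grip bar) off its parking stand and fit it to the leaning mixer drive: put its square shank into the collar, press lightly and turn it little by little until the square drops into the sunken socket, which may be stopped at any angle, and the disc sits flush on the collar. Let go of it there, never press hard, and leave the vials, tape roll, timer, bung and dropper bottle where they stand.

Things in the scene. Friction and masses are not known exactly. Their poses are not given: they have to be found in the camera images.
- grip (a point): Centre of the vial head's black grip bar, where to grasp it: 44 mm long (x), 16 mm thick (y, the way to grip), 30 mm high (z, pointing up from shank to bar). 49 mm above the disc's underside; bar's top 15 mm higher. Cups stand beside the stem below: keep fingertips over 24 mm above the disc's underside.
- seat (a point): Centre of the head's disc underside, 49 mm below grip, same axes. From here down (-z) run a square shank 18 mm wide (sides parallel to x and y) and 22 mm long, then a round nose 17.6 mm across and 12 mm long, its last 3 mm tapered to 12 mm.
- head: The loose vial head, 0.11 to 0.21 kg, hanging upright in its stand: an aluminium disc 92 mm across, 8 mm thick, with four white cups (26 mm across, 15 mm high, 32 mm from the axis, diagonal to the bar) and the bar on a stem above, square steel shank below. Origin at seat.
- collar (a point): Centre of the upper face of the drive's round steel collar, 80 mm across, 108 mm above the worktop: the mouth of a round bore 28 mm across and 10 mm deep. z is the drive's axis, pointing out of the bore, 27 degrees from vertical, leaning to the robot's side; y is level; x points up the slope.
- socket (a point): Centre of the mouth of the square socket in the spindle, on the axis at the bottom of the bore, 10 mm below collar (same axes, which do not follow the spindle). 19.4 mm wide, 26 mm deep. The spindle's angle about z is unknown and differs each time; it is stiff (0.3 N m) and stays put under light rubbing.
- drive: The mixer drive, fixed: grey foot 140 x 104 x 23 mm, white casing 80 mm across leaning to its -x. Origin under the casing. The head's nose enters the socket at any angle; then the shank's corners rest on the spindle, disc 12 mm off the collar. With the square within about 4 degrees it drops 12 mm, disc on collar. A quarter turn holds one such angle.
- stand_top (a point): Centre of the top of the fixed parking stand: grey tube 64 mm across, 36 mm high, 40 mm bore, in which the head's shank hangs with the disc on the rim; lift the head straight up.
- vial_a: Bystander: small capped sample vial standing upright; origin at its underside. To be left alone.
- vial_b: Bystander: second such vial; origin at its underside. To be left alone.
- tape: Bystander: roll of label tape lying flat; origin at its underside. To be left alone.
- timer_a: Bystander: lab timer lying flat; origin at its underside. To be left alone.
- bung_a: Bystander: pale rubber bung; origin at its underside. To be left alone.
- dropper_a: Bystander: dropper bottle standing; origin at its underside. To be left alone.

How it is judged (in metres and radians):
On the way, in this order (a step that is already met when the one before it is completed fails the run):
1. the head is lifted clear of the stand (height (world z) of seat above 0.07 m and distance between seat and collar above 0.03 m), for 0.1 s.
2. the head's nose is in the drive's bore, with the head in line with the drive axis (distance between seat and collar below 0.02 m and angle between the z axis of seat and the z axis of collar, either way round below 0.17 rad), for 0.1 s.
At the end, for the whole second after the job is handed in: The head's square is home in the socket: the disc's underside is within 3 mm of the collar's face and within 4 mm of its centre, its axis within 4 degrees of the drive's, at rest and released (z of seat in the frame of collar below 0.003 m and distance between seat and collar below 0.004 m and angle between the z axis of seat and the z axis of collar, either way round below 0.07 rad and linear speed of head below 0.02 m/s and contact force between the fingers and head below 0.1 N); the robot touches nothing.
It fails at once if the head is pressed on the drive with more than 100 N (contact force between head and drive above 100 N).
It fails at once if a bystander is pushed away (over 30 mm) (distance of any of vial_a, vial_b, tape, timer_a, bung_a, dropper_a from where it was at the start of the episode above 0.03 m).
It also fails if it takes over 61 s, if anything falls off the work surface, if the arm or the gripper's body presses on something with over 40 N, if the wrist force passes 120 N, or if a joint passes its speed limit or range.

## Working session

There is one attempt and no reset: what is moved stays moved. The work goes in short steps, Python scripts to look and compute and a tool call to move; the robot and the scene stay as the last step left them, time stands still between calls to the robot, and variables do not carry over. Pictures are saved under pics/ and viewed, at most 10 in all, crops included, and the job is handed in when it is done.

Besides the shell and the picture viewer there is one more tool, called after "Emit:" as name([rows], argument=value, ...), one row to a line, values as JSON. step_arm: Moves the arm, as the interface text tells. Its arguments: {"type":"object","properties":{"motion":{"type":"array"},"grip":{"type":"number"},"newtons":{"type":"number"}},"required":["motion"]}

```bash
mkdir -p pics; ls
python3 - <<'E'
from plant import *
import cv2,numpy as np
o=get_obs();print(o)
for n in("scene","side","wrist"):
    f=grab_frame(n);cv2.imwrite(f"pics/{n}0.png",f[:,:,::-1]);c=calibration(n);print(n,c)
E
```

```text
pics
{'t': 0.0, 'q': array([-1.32119843,  0.41188151, -0.01275621,  1.59708253,  0.00556697,
        1.13425865, -0.08220708]), 'dq': array([ 0.00172109, -0.00020373, -0.00136983,  0.00119042, -0.00082406,
        0.00223882, -0.0010772 ]), 'tau': array([-9.93836802e-04, -6.00628209e+01,  6.81444202e-01, -2.99415690e+01,
        1.37407595e-02,  1.04866715e-02,  4.30491866e-05]), 'ee_pos': array([195.1450102 , 593.22362211, 230.44850767]), 'orientation': array([[-9.49939670e-01,  3.12433086e-01, -4.35696104e-04],
       [ 3.12433383e-01,  9.49938433e-01, -1.53478541e-03],
       [-6.56332677e-05, -1.59407955e-03, -9.99998727e-01]]), 'wrist_force': array([-0.44304661,  0.49474704,  0.31537702]), 'torque': array([-0.01136137, -0.00418468,  0.02288425]), 'finger_force': 0.0, 'grip_width': 85.50745497507324}
scene {'fx': 374.0366254234514, 'fy': 374.0366254234514, 'cx': 260.7001866271841, 'cy': 196.03928362615207, 'dist_coeffs': array([-0.11031202,  0.        ,  0.        ,  0.        ,  0.        ]), 'world_to_cam': array([[ 6.24137272e-01, -7.81313190e-01, -1.53789980e-03,
        -3.0
[... 665 characters left out ...]
4573e-01,  7.79325778e-01,  5.79938254e-01,
        -9.04142748e+02],
       [ 0.00000000e+00,  0.00000000e+00,  0.00000000e+00,
         1.00000000e+00]])}
wrist {'fx': 281.8176642805553, 'fy': 281.8176642805553, 'cx': 253.94166006914813, 'cy': 193.08028809126077, 'dist_coeffs': array([0.00739178, 0.        , 0.        , 0.        , 0.        ]), 'mount': array([[ 3.72556510e-05,  9.56350131e-01,  2.92223248e-01,
         7.50699527e+01],
       [ 9.99998776e-01, -4.92707377e-04,  1.48497822e-03,
         5.28067278e-01],
       [ 1.56413967e-03,  2.92222835e-01, -9.56348978e-01,
        -1.42246727e+02],
       [ 0.00000000e+00,  0.00000000e+00,  0.00000000e+00,
         1.00000000e+00]])}
```

View pics/scene0.png

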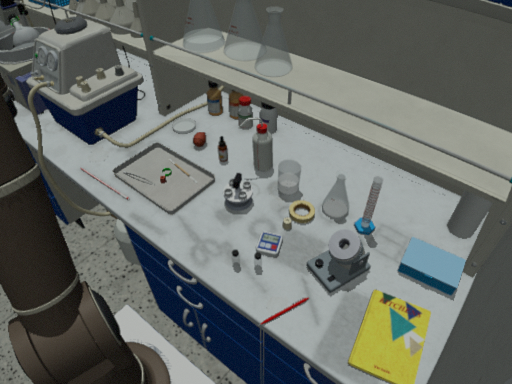

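View pics/side0.png

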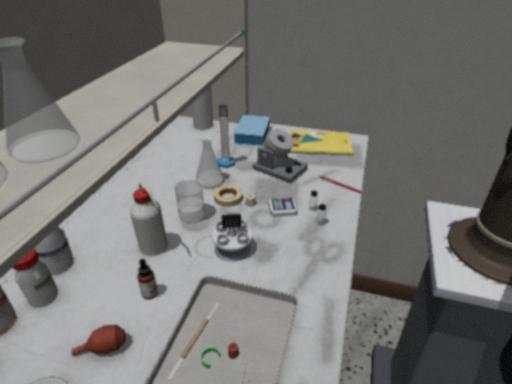

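View pics/wrist0.png

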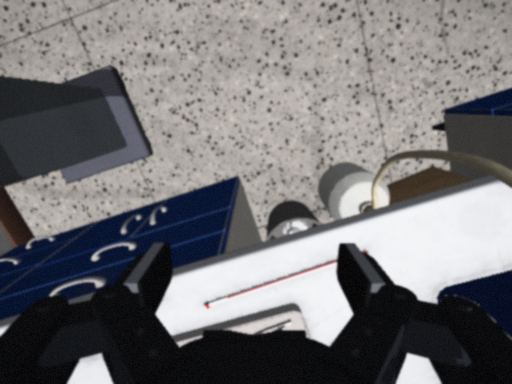

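The scene view shows the head at about (238,193), with its black bar at (236,182). The drive collar is at (345,243), the vials at (236,257) and (258,259), the tape at (302,211), the timer at (269,243), the bung at (287,223) and the dropper at (223,150). In the side view the bar is at (232,221) and the collar at (281,140). The wrist camera sees only the bench edge and the floor.

```bash
cat > h.py <<'E'
import numpy as np,cv2
from plant import *
def cam(n,o=None):
    c=calibration(n);K=np.array([[c['fx'],0,c['cx']],[0,c['fy'],c['cy']],[0,0,1.]])
    if n=='wrist':
        T=np.eye(4);T[:3,:3]=o['orientation'];T[:3,3]=o['ee_pos'];W=np.linalg.inv(T@c['mount'])
    else: W=c['world_to_cam']
    W=np.diag([1,-1,-1,1.])@W
    return K,c['dist_coeffs'],W
def proj(C,P):
    K,d,W=C;return cv2.projectPoints(np.atleast_2d(P).astype(float),cv2.Rodrigues(W[:3,:3])[0],W[:3,3],K,d)[0][:,0]
def ray(C,uv):
    K,d,W=C;x=cv2.undistortPoints(np.array([[uv]],float),K,d)[0,0]
    v=W[:3,:3].T@np.r_[x,1];return -W[:3,:3].T@W[:3,3],v/np.linalg.norm(v)
def onz(C,uv,z):
    o,v=ray(C,uv);return o+v*(z-o[2])/v[2]
def tri(*r):
    A=sum(np.eye(3)-np.outer(v,v) for o,v in r);b=sum((np.eye(3)-np.outer(v,v))@o for o,v in r)
    p=np.linalg.solve(A,b);return p,[np.linalg.norm(np.cross(p-o,v)) for o,v in r]
E
python3 - <<'E'
from h import *
S,D=cam('scene'),cam('side')
print('grip',tri(ray(S,(236,182)),ray(D,(232,221))))
print('collar',tri(ray(S,(345,242)),ray(D,(281,140))),onz(S,(345,242),108),onz(D,(281,140),108))
for n,u in dict(va=(236,265),vb=(258,267),tape=(302,213),timer=(269,243),bung=(287,226),drop=(223,160)).items(): print(n,onz(S,u,0).round())
a=cv2.imread('pics/scene0.png');b=cv2.imread('pics/side0.png')
f=lambda i,x,y,w,h:cv2.resize(i[y:y+h,x:x+w],(400,400),interpolation=cv2.INTER_CUBIC)
cv2.imwrite('pics/z.png',np.vstack([np.hstack([f(a,195,150,80,80),f(a,300,215,80,80)])[:300*2],np.hstack([f(b,192,190,80,80),f(b,240,110,80,80)])])[:,:] if 0 else cv2.resize(np.vstack([np.hstack([f(a,195,150,80,80),f(a,300,215,80,80)]),np.hstack([f(b,192,190,80,80),f(b,240,110,80,80)])]),(600,600)))
E
```

```text
grip (array([592.93757983, 172.59965989,  82.84909872]), [np.float64(2.1574384968329907), np.float64(2.1574384968329774)])
collar (array([ 572.85507472, -199.49827906,  105.81171921]), [np.float64(3.641404001028062), np.float64(3.641404001028157)]) [ 575.7173206  -200.03181085  108.        ] [ 568.22785105 -190.88784781  108.        ]
va [409.  19.   0.]
vb [441. -31.   0.]
tape [676. -13.   0.]
timer [523.  -5.   0.]
bung [606.  -8.   0.]
drop [711. 344.   0.]
```

View pics/z.png

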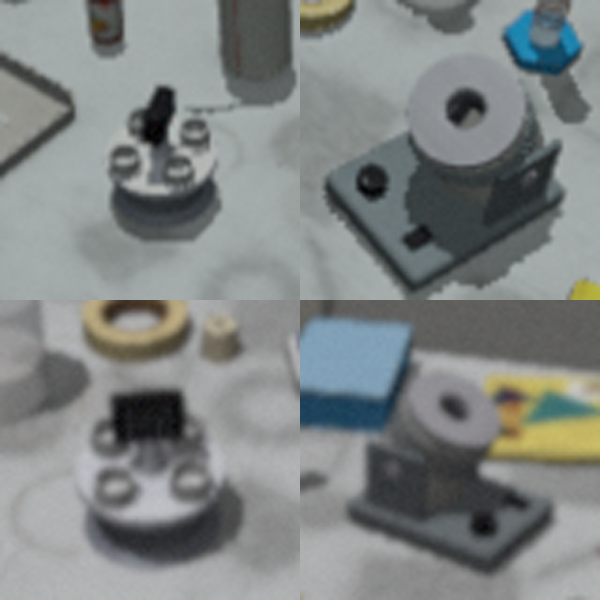

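The crops confirm that the bar is black and lies roughly along world +x with some +y. The collar is a light disc with a dark bore. Next I move the tool over the head for a wrist view.

Emit:
step_arm([
  [[-0.034,-0.018,0],0],
  [[-0.068,-0.037,0],0],
  [[-0.102,-0.055,0],0],
  [[-0.136,-0.073,0],0],
  [[-0.17,-0.092,0],0],
], grip=0, newtons=20)

```text
t: 0.65
ee_pos: [328.9, 451.9, 231.1]
orientation: [[-0.95, 0.312, -0.0], [0.312, 0.95, -0.0], [0.0, -0.0, -1.0]]
wrist_force: [-0.5, 0.5, -0.3]
grip_width: 85.9
finger_force: 0.0
```

Emit:
step_arm([
  [[-0.034,-0.018,0],0],
  [[-0.068,-0.037,0],0],
  [[-0.102,-0.055,0],0],
  [[-0.136,-0.073,0],0],
  [[-0.17,-0.092,0],0],
])

```text
t: 1.15
ee_pos: [461.6, 311.4, 231.2]
orientation: [[-0.95, 0.312, -0.0], [0.312, 0.95, 0.0], [0.0, -0.0, -1.0]]
wrist_force: [0.7, -0.4, -0.0]
grip_width: 85.3
finger_force: 0.0
```

Emit:
step_arm([
  [[-0.034,-0.018,0],0],
  [[-0.068,-0.037,0],0],
  [[-0.102,-0.055,0],0],
  [[-0.136,-0.073,0],0],
  [[-0.169,-0.091,0],0],
])

```text
t: 1.65
ee_pos: [593.7, 172.1, 231.1]
orientation: [[-0.95, 0.312, -0.0], [0.312, 0.95, -0.0], [0.0, -0.0, -1.0]]
wrist_force: [1.3, -0.2, 0.7]
grip_width: 85.2
finger_force: 0.0
```

Run:
```python
from h import *
o=get_obs();f=grab_frame('wrist');np.savez('w1.npz',f=f,**{k:o[k] for k in('orientation','ee_pos')})
print(o['t'],o['ee_pos'],o['orientation'].round(3),o['q'].round(2))
cv2.imwrite('pics/w1.png',f[:,:,::-1])
```

```text
1.65 [593.72124247 172.11088818 231.06498308] [[-0.95   0.312 -0.   ]
 [ 0.312  0.95  -0.   ]
 [ 0.    -0.    -1.   ]] [-0.52  0.4   0.22  1.63 -0.09  1.12  0.97]
```

View pics/w1.png

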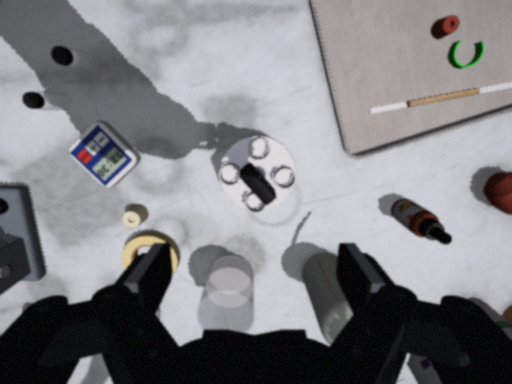

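The wrist view shows the bar at (258,183), with four cups around it at (260,147), (283,176), (254,200) and (228,173).

Run:
```python
from h import *
o=np.load('w1.npz');f=o['f'];C=cam('wrist',o)
g=f.max(2).astype(np.uint8)
m=np.zeros_like(g);m[155:212,235:285]=(g[155:212,235:285]<50)*255
n,l,s,c=cv2.connectedComponentsWithStats(m);k=1+s[1:,4].argmax()
pts=np.argwhere(l==k)[:,::-1].astype(np.float32);r=cv2.minAreaRect(pts);print(s[k],r)
bx=cv2.boxPoints(r);P=np.array([onz(C,p,100) for p in bx]);print(P.round(1),P.mean(0),[np.linalg.norm(P[i]-P[i-1]) for i in range(4)])
e=[(P[i]-P[i-1]) for i in range(4)];L=max(e,key=np.linalg.norm);print('bar ang',np.degrees(np.arctan2(L[1],L[0])))
cu=np.array([(260,147),(283,176),(254,200),(228,173)]);Q=np.array([onz(C,p,59) for p in cu]);print(Q.round(1),Q.mean(0))
d=Q[[0,1]]-Q[[2,3]];print(np.linalg.norm(d,axis=1),np.degrees(np.arctan2(d[:,1],d[:,0])))
# disc white blob at z~44
m2=((g>150)&(f.min(2)>140)).astype(np.uint8)
print(onz(C,(257,173),44))
```

```text
[240 164  35  40 658] ((257.3606262207031, 183.0327606201172), (42.50825119018555, 17.156944274902344), 50.19443130493164)
[[576.  160.5 100. ]
 [569.6 176.4 100. ]
 [610.  192.1 100. ]
 [617.1 175.8 100. ]] [593.16241385 176.19006944 100.        ] [np.float64(43.8582097775011), np.float64(17.12311174206227), np.float64(43.32005201350776), np.float64(17.747854625128053)]
bar ang -159.61184381300635
[[564.9 188.7  59. ]
 [604.5 203.6  59. ]
 [621.7 163.   59. ]
 [581.6 144.9  59. ]] [593.17552331 175.0375038   59.        ]
[62.36467365 62.97050327] [155.66796268  68.62198564]
[595.22773181 175.43464656  44.        ]
```

Emit:
step_arm([
  [[0.001,0.002,0.01],-0.14],
  [[0.0015,0.003,0.03],-0.28],
  [[0.0015,0.003,0.05],-0.42],
  [[0.0015,0.003,0.06],-0.56],
  [[0.0015,0.003,0.07],-0.684],
])

```text
t: 2.2
ee_pos: [591.8, 176.8, 160.1]
orientation: [[-0.932, -0.363, -0.001], [-0.363, 0.932, -0.0], [0.001, 0.0, -1.0]]
wrist_force: [0.2, -0.5, 0.5]
grip_width: 85.4
finger_force: 0.0
```

Run:
```python
from h import *
o=get_obs();f=grab_frame('wrist');C=cam('wrist',o)
print(o['ee_pos'],np.degrees(np.arctan2(o['orientation'][1,:2],o['orientation'][0,:2])),o['q'].round(2))
g=f.max(2);u=proj(C,[[593.2,175.6,100]])[0].astype(int);print(u)
m=np.zeros_like(g);w=45;sl=np.s_[u[1]-w:u[1]+w,u[0]-w:u[0]+w];m[sl]=(g[sl]<50)*255
n,l,s,c=cv2.connectedComponentsWithStats(m);k=l[u[1],u[0]]
r=cv2.minAreaRect(np.argwhere(l==k)[:,::-1].astype(np.float32));print(s[k],r)
P=np.array([onz(C,p,100) for p in cv2.boxPoints(r)]);print(P.mean(0),[np.linalg.norm(P[i]-P[i-1]) for i in range(4)])
L=max([(P[i]-P[i-1]) for i in range(4)],key=np.linalg.norm);print(np.degrees(np.arctan2(L[1],L[0])))
cv2.imwrite('pics/w2.png',f[:,:,::-1])
```

```text
[591.83391652 176.77260594 160.14886833] [-158.6886695  111.3113232] [-0.41  0.46  0.06  1.7  -0.03  0.98  1.6 ]
[251 210]
[ 239  179   20   58 1032] ((248.5, 207.5), (57.0, 19.0), 90.0)
[592.36556925 173.06325577 100.        ] [np.float64(46.183459431801545), np.float64(14.052598390366382), np.float64(46.17608458601476), np.float64(14.953292775894989)]
-159.5654576638307
```

Emit:
step_arm([
  [[0,-0.002,0.03],0],
  [[0,-0.002,0.06],0],
  [[0,-0.002,0.08],0],
  [[0,-0.002,0.092],0],
  [[0,-0.002,0.092],0],
])

```text
t: 2.75
ee_pos: [592.0, 174.7, 67.8]
orientation: [[-0.934, -0.357, -0.003], [-0.357, 0.934, -0.001], [0.003, 0.0, -1.0]]
wrist_force: [0.0, -0.7, -0.2]
grip_width: 85.2
finger_force: 0.0
```

Emit:
step_arm([
  [[0,0,0],0],
  [[0,0,0],0],
  [[0,0,0],0],
  [[0,0,0],0],
  [[0,0,0],0],
], grip=255, newtons=30)

```text
t: 3.25
ee_pos: [593.4, 174.9, 69.9]
orientation: [[-0.934, -0.358, 0.001], [-0.358, 0.934, 0.0], [-0.001, -0.0, -1.0]]
wrist_force: [0.8, -0.4, 2.8]
grip_width: 15.7
finger_force: 35.8
```

Emit:
step_arm([
  [[0,0,0],0],
  [[0,0,0],0],
  [[0,0,0],0],
  [[0,0,0],0],
  [[0,0,0],0],
])

```text
t: 3.75
ee_pos: [593.4, 175.0, 69.8]
orientation: [[-0.934, -0.358, 0.001], [-0.358, 0.934, 0.0], [-0.001, 0.0, -1.0]]
wrist_force: [-1.0, -1.3, 5.4]
grip_width: 15.7
finger_force: 36.0
```

Emit:
step_arm([
  [[0,0,-0.02],0],
  [[0,0,-0.06],0],
  [[0,0,-0.11],0],
  [[0,0,-0.16],0],
  [[0,0,-0.19],0],
])

```text
t: 4.25
ee_pos: [593.9, 175.1, 263.1]
orientation: [[-0.934, -0.358, 0.004], [-0.358, 0.934, 0.001], [-0.004, 0.0, -1.0]]
wrist_force: [0.3, 0.3, -1.4]
grip_width: 15.4
finger_force: 35.2
```

Run:
```python
from h import *
S=cam('scene');D=cam('side')
P=np.array([onz(S,u,23) for u in [(308,264.3),(330.7,291),(369.9,265)]]);print(P.round(1))
for a,b in((0,1),(1,2)):
    d=P[b]-P[a];print(np.linalg.norm(d),np.degrees(np.arctan2(d[1],d[0])))
o=get_obs();print(o['t'],o['ee_pos'],o['wrist_force'],o['grip_width'])
```

```text
[[ 517.1 -138.3   23. ]
 [ 485.7 -227.2   23. ]
 [ 615.9 -268.5   23. ]]
94.26020522141596 -109.48360374213514
136.65026237556216 -17.619749877074078
4.25 [593.92465465 175.06354241 263.1272059 ] [ 0.27880993  0.28683511 -1.36311017] 15.391879630763148
```

Emit:
step_arm([
  [[0.012,-0.037,0],0.138],
  [[0.023,-0.074,0],0.276],
  [[0.035,-0.111,0],0.414],
  [[0.047,-0.148,0],0.552],
  [[0.058,-0.185,0],0.69],
])

```text
t: 4.75
ee_pos: [604.7, -20.1, 258.9]
orientation: [[-0.946, 0.323, -0.001], [0.323, 0.946, 0.0], [0.001, -0.0, -1.0]]
wrist_force: [1.0, 0.4, -1.4]
grip_width: 15.5
finger_force: 35.2
```

Emit:
step_arm([
  [[-0.015,-0.036,0],0],
  [[-0.029,-0.072,0],0],
  [[-0.044,-0.108,0],0],
  [[-0.06,-0.15,0],0],
  [[-0.073,-0.18,0],0],
])

```text
t: 5.25
ee_pos: [616.2, -215.8, 258.7]
orientation: [[-0.947, 0.32, -0.001], [0.32, 0.947, -0.001], [0.001, -0.001, -1.0]]
wrist_force: [0.7, 0.3, -1.3]
grip_width: 15.3
finger_force: 35.1
```

Run:
```python
from h import *
o=get_obs();f=grab_frame('wrist');np.savez('w3.npz',f=f,**{k:o[k] for k in('orientation','ee_pos')})
print(o['t'],o['ee_pos'],o['orientation'].round(3),o['q'].round(2))
cv2.imwrite('pics/w3.png',f[:,:,::-1])
```

```text
5.25 [ 616.21114052 -215.79340013  258.73192419] [[-0.947  0.32  -0.001]
 [ 0.32   0.947 -0.001]
 [ 0.001 -0.001 -1.   ]] [ 0.03  0.45  0.33  1.5  -0.15  1.21  1.63]
```

View pics/w3.png

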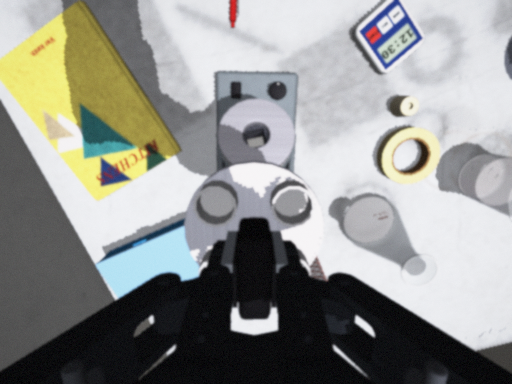

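The collar is centred near (256,133), the bore is at (257,136), and the foot is upright in the image, so the yaw is already aligned. I will fit the collar and zoom in on the bore.

Run:
```python
from h import *
o=np.load('w3.npz');f=o['f'];C=cam('wrist',o)
a=np.radians(-18.5);t=np.radians(27);hx=np.array([np.cos(a),np.sin(a),0]);n=-np.sin(t)*hx+np.cos(t)*np.array([0,0,1]);xc=np.cos(t)*hx+np.sin(t)*np.array([0,0,1]);yc=np.cross(n,xc)
c0=onz(C,(257,136),108)
for it in range(3):  # radial edges about predicted ellipse
    pass
g=cv2.GaussianBlur(cv2.cvtColor(f,cv2.COLOR_RGB2GRAY),(3,3),0).astype(float)
def circ(c,r,pol,th):
    out=[]
    for k in th:
        d=np.cos(k)*xc+np.sin(k)*yc
        rr=np.arange(r-6,r+6.1,.5);uv=proj(C,[c+q*d for q in rr]).astype(np.float32)
        v=cv2.remap(g.astype(np.float32),uv[:,0],uv[:,1],cv2.INTER_LINEAR)[:,0]
        dv=np.gradient(v)*pol;i=dv.argmax();out.append((rr[i],dv[i],k))
    return np.array(out)
c=c0.copy()
for it in range(4):
    e=circ(c,40,-1,np.radians(np.arange(-80,275,5))); e=e[(abs(e[:,2]%(2*np.pi))>1.2)&(e[:,2]%(2*np.pi)<5.1)]
    A=np.c_[np.cos(e[:,2]),np.sin(e[:,2]),np.ones(len(e))]
    w=e[:,1]>6
    for _ in range(3):
        s=np.linalg.lstsq(A[w],e[w,0],rcond=None)[0];w=(e[:,1]>6)&(abs(A@s-e[:,0])<1.2)
    c=c+s[0]*xc+s[1]*yc; c=c+ (108-c[2])/ray(C,proj(C,[c])[0])[1][2]*ray(C,proj(C,[c])[0])[1]
print('collar',c,s,w.sum(),'off from bore px',c-c0)
S,D=cam('scene'),cam('side');print(proj(S,[c]),proj(D,[c]))
# rectified view of socket mouth plane 10mm below
N=560;r=np.linspace(-20,20,N)
im=[]
for dz in(0,-10):
    X,Y=np.meshgrid(r,r);uv=proj(C,(c+dz*n+X[...,None]*xc-0*Y[...,None]*yc+(-Y[...,None])*yc).reshape(-1,3)).astype(np.float32).reshape(N,N,2)
    v=cv2.remap(f,uv[...,0],uv[...,1],cv2.INTER_CUBIC);v=np.clip(v.astype(float)*1.3,0,255).astype(np.uint8)
    cv2.circle(v,(N//2,N//2),int(14/40*N),(255,0,0),1);im.append(cv2.resize(v,(400,400)))
cv2.imwrite('pics/w3z.png',np.hstack(im)[:,:,::-1])
```

```text
collar [ 569.927044   -198.30664787  108.        ] [-0.37937849  0.11546935 39.02646859] 21 off from bore px [-2.95789394 -0.32559731  0.        ]
[[343.22358459 243.12496498]] [[281.01249641 138.78713936]]
```

View pics/w3z.png

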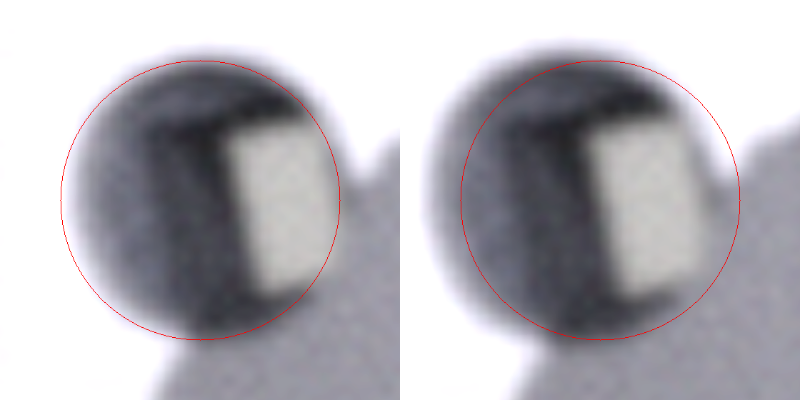

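The bore is within about 1 mm of the fit. The socket square shows clearly, with its edges turned about +11° about the drive axis. Since the tool can only yaw about the vertical, I will tilt the head inside the light grip by leaning its nose on the bore's lower lip, then insert it.

Emit:
step_arm([
  [[0.025,0.001,0],0],
  [[0.0505,0.0024,0],0],
  [[0.0505,0.0024,0.02],0],
  [[0.0505,0.0024,0.05],0],
  [[0.0505,0.0024,0.069],0],
], newtons=25)

```text
t: 5.8
ee_pos: [569.0, -193.3, 188.3]
orientation: [[-0.948, 0.318, -0.002], [0.318, 0.948, 0.001], [0.002, 0.0, -1.0]]
wrist_force: [0.2, -0.4, -1.5]
grip_width: 15.4
finger_force: 35.2
```

Emit:
step_arm([
  [[0,0,0.006],0],
  [[0,0,0.012],0],
  [[0,0,0.018],0],
  [[0,0,0.022],0],
  [[0,0,0.025],0],
])

```text
t: 6.3
ee_pos: [570.9, -194.5, 167.3]
orientation: [[-0.948, 0.318, 0.002], [0.318, 0.948, -0.0], [-0.002, 0.001, -1.0]]
wrist_force: [-6.9, 1.9, 25.9]
grip_width: 15.1
finger_force: 39.1
```

```bash
cat > su.py <<'E'
from h import *
C0=np.array([570.,-197.8,108]);a=np.radians(-18.5);hx=np.array([np.cos(a),np.sin(a),0]);yc=np.array([-np.sin(a),np.cos(a),0])
t=np.radians(27);n=-np.sin(t)*hx+np.cos(t)*np.array([0,0,1.])
o=get_obs();d=o['ee_pos']-C0;F=o['wrist_force']
print('t',o['t'],'pivot s %.1f u %.1f z %.1f'%(d@hx,d@yc,o['ee_pos'][2]+19),'F s,u,z',(F@hx).round(1),(F@yc).round(1),F[2].round(1),'yaw',np.degrees(np.arctan2(*o['orientation'][1::-1,0])).round(1),o['grip_width'],o['finger_force'])
E
python3 su.py
python3 - <<'E'
from h import *
f=grab_frame('side')[90:190,220:340];g=grab_frame('scene')[195:295,290:410]
k=lambda i:cv2.resize(i,(400,333),interpolation=cv2.INTER_CUBIC)
cv2.imwrite('pics/i1.png',np.hstack([k(f),k(g)])[:,:,::-1])
E
```

```text
t 6.3 pivot s -0.2 u 3.4 z 186.3 F s,u,z -7.2 -0.4 25.9 yaw 161.4 15.099891734273314 39.05167128738867
```

View pics/i1.png

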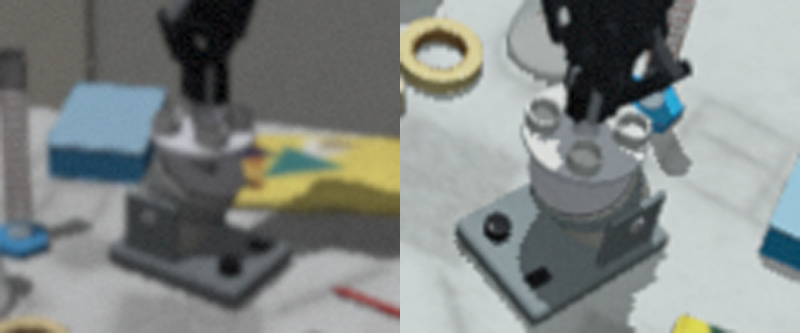

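The images show the head upright over the collar. It touched down early at 26 N and sits 3.4 mm off sideways. I back it up and correct that.

Emit:
step_arm([
  [[0,0,-0.009],0],
  [[0.003,-0.0034,-0.009],0],
  [[0.003,-0.0034,-0.007],0],
  [[0.003,-0.0034,-0.005],0],
  [[0.003,-0.0034,-0.004],0],
])

```text
t: 6.9
ee_pos: [565.8, -196.3, 168.6]
orientation: [[-0.948, 0.318, -0.001], [0.318, 0.948, 0.0], [0.001, -0.0, -1.0]]
wrist_force: [-0.4, 0.7, -1.3]
grip_width: 15.4
finger_force: 35.1
```

```bash
python3 su.py
```

```text
t 6.9 pivot s -4.4 u 0.1 z 187.6 F s,u,z -0.6 0.5 -1.3 yaw 161.4 15.362082662523251 35.1285982131958
```

Emit:
step_arm([
  [[-0.001,0,0.001],0],
  [[-0.001,0,0.002],0],
  [[-0.001,0,0.003],0],
  [[-0.001,0,0.004],0],
  [[-0.001,0,0.004],0],
])

```text
t: 7.4
ee_pos: [567.0, -196.7, 165.1]
orientation: [[-0.948, 0.318, -0.0], [0.318, 0.948, 0.0], [0.0, -0.0, -1.0]]
wrist_force: [0.3, -0.0, -1.6]
grip_width: 15.6
finger_force: 35.1
```

```bash
python3 su.py
```

```text
t 7.4 pivot s -3.2 u 0.1 z 184.1 F s,u,z 0.3 0.1 -1.6 yaw 161.5 15.553818086387484 35.12856602668762
```

Emit:
step_arm([
  [[0.004,0,0.001],0],
  [[0.008,0,0.0015],0],
  [[0.012,0,0.0015],0],
  [[0.016,0,0.0015],0],
  [[0.02,0,0.002],0],
])

```text
t: 7.9
ee_pos: [548.7, -190.6, 163.9]
orientation: [[-0.948, 0.318, 0.002], [0.318, 0.948, -0.001], [-0.003, 0.0, -1.0]]
wrist_force: [3.9, -1.5, 0.4]
grip_width: 15.6
finger_force: 35.6
```

```bash
python3 su.py
```

```text
t 7.9 pivot s -22.5 u 0.1 z 182.9 F s,u,z 4.2 -0.2 0.4 yaw 161.4 15.647972587952582 35.636054277420044
```

Emit:
step_arm([
  [[0.005,0,0.0005],0],
  [[0.01,0,0.0015],0],
  [[0.015,0,0.003],0],
  [[0.019,0,0.0045],0],
  [[0.0215,0,0.006],0],
])

```text
t: 8.4
ee_pos: [527.8, -183.6, 157.8]
orientation: [[-0.948, 0.318, 0.001], [0.318, 0.948, -0.0], [-0.001, 0.0, -1.0]]
wrist_force: [2.9, -1.8, 4.1]
grip_width: 15.4
finger_force: 37.0
```

```bash
python3 su.py
python3 - <<'E'
from h import *
f=grab_frame('side')[90:190,220:340];g=grab_frame('scene')[195:295,290:410]
np.savez('i2.npz',f=f,g=g)
k=lambda i:cv2.resize(i,(400,333),interpolation=cv2.INTER_CUBIC)
cv2.imwrite('pics/i2.png',np.hstack([k(f),k(g)])[:,:,::-1])
E
```

```text
t 8.4 pivot s -44.5 u 0.1 z 176.8 F s,u,z 3.3 -0.8 4.1 yaw 161.4 15.421934284458079 36.98461353778839
```

View pics/i2.png

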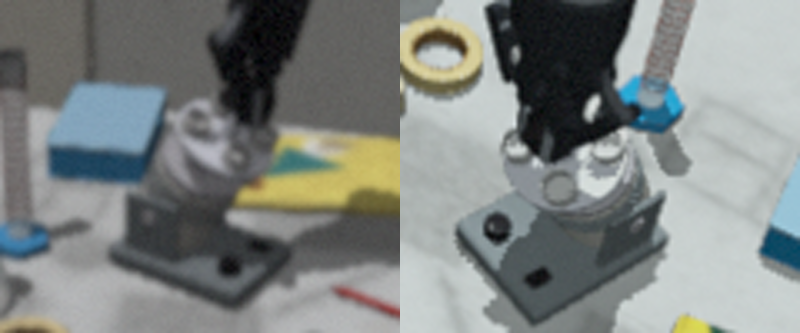

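The head now leans parallel to the collar. I centre it on the axis and then ease it in along the axis.

Emit:
step_arm([
  [[-0.0034,0,-0.0017],0],
  [[-0.0067,0,-0.0034],0],
  [[-0.008,0,-0.001],0],
  [[-0.0092,0,0.0014],0],
  [[-0.0103,0,0.0037],0],
])

```text
t: 9.0
ee_pos: [537.1, -186.7, 152.8]
orientation: [[-0.948, 0.318, -0.001], [0.318, 0.948, 0.0], [0.001, -0.0, -1.0]]
wrist_force: [-0.6, -0.0, -0.4]
grip_width: 15.6
finger_force: 36.2
```

```bash
python3 su.py
```

```text
t 9.0 pivot s -34.8 u 0.1 z 171.8 F s,u,z -0.5 -0.2 -0.4 yaw 161.5 15.624063062566977 36.16361618041992
```

Emit:
step_arm([
  [[-0.002,0,0.001],0],
  [[-0.003,0,0.003],0],
  [[-0.0038,0,0.0045],0],
  [[-0.0046,0,0.006],0],
  [[-0.0054,0,0.0073],0],
])

```text
t: 9.5
ee_pos: [540.9, -188.3, 146.2]
orientation: [[-0.948, 0.319, -0.004], [0.319, 0.948, 0.001], [0.004, 0.0, -1.0]]
wrist_force: [-12.6, 4.1, 14.9]
grip_width: 15.4
finger_force: 38.6
```

```bash
python3 su.py
```

```text
t 9.5 pivot s -30.7 u -0.2 z 165.2 F s,u,z -13.3 -0.1 14.9 yaw 161.4 15.36672164867211 38.59317898750305
```

The nose is in and the square rests on the spindle at about 19 N. Now I turn counter-clockwise a little at a time.

Emit:
step_arm([
  [[0,0,0],-0.03],
  [[0,0,0],-0.06],
  [[0,0,0],-0.09],
  [[0,0,0],-0.12],
  [[0,0,0],-0.14],
])

```text
t: 10.0
ee_pos: [540.1, -191.7, 146.2]
orientation: [[-0.983, 0.185, -0.004], [0.185, 0.983, -0.003], [0.003, -0.003, -1.0]]
wrist_force: [-10.0, -6.5, 2.5]
grip_width: 15.4
finger_force: 37.2
```

```bash
python3 su.py
```

```text
t 10.0 pivot s -30.3 u -3.7 z 165.2 F s,u,z -7.4 -9.4 2.5 yaw 169.4 15.410333975863743 37.18169689178467
```

Emit:
step_arm([
  [[-0.001,0,0.0018],0],
  [[-0.0018,-0.0002,0.0036],0],
  [[-0.0018,-0.0002,0.0036],-0.02],
  [[-0.0018,-0.0002,0.0036],-0.04],
  [[-0.0018,-0.0002,0.0036],-0.06],
])

```text
t: 10.5
ee_pos: [541.8, -193.8, 142.4]
orientation: [[-0.992, 0.127, -0.003], [0.127, 0.992, -0.005], [0.003, -0.005, -1.0]]
wrist_force: [-8.5, -10.8, -0.5]
grip_width: 15.2
finger_force: 39.0
```

```bash
python3 su.py
```

```text
t 10.5 pivot s -28.0 u -5.2 z 161.4 F s,u,z -4.6 -13.0 -0.5 yaw 172.7 15.196656545803068 38.96003723144531
```

Emit:
step_arm([
  [[-0.0006,-0.0001,0.0011],0],
  [[-0.0011,-0.0002,0.0022],0],
  [[-0.0017,-0.0003,0.0034],0],
  [[-0.0022,-0.0004,0.0045],0],
  [[-0.0022,-0.0004,0.0045],0],
])

```text
t: 11.0
ee_pos: [543.4, -194.4, 138.6]
orientation: [[-0.992, 0.128, -0.004], [0.128, 0.992, -0.004], [0.003, -0.005, -1.0]]
wrist_force: [-13.6, -7.8, 8.2]
grip_width: 15.5
finger_force: 40.0
```

```bash
python3 su.py
```

```text
t 11.0 pivot s -26.3 u -5.3 z 157.6 F s,u,z -10.5 -11.7 8.2 yaw 172.6 15.537764347664654 40.04127502441406
```

Emit:
step_arm([
  [[-0.0006,-0.0001,0.0011],0],
  [[-0.0011,-0.0002,0.0022],0.01],
  [[-0.0017,-0.0003,0.0034],0.02],
  [[-0.0022,-0.0004,0.0045],0.02],
  [[-0.0022,-0.0004,0.0045],0.02],
])

```text
t: 11.5
ee_pos: [544.0, -193.0, 137.2]
orientation: [[-0.989, 0.146, -0.006], [0.146, 0.989, -0.001], [0.006, -0.002, -1.0]]
wrist_force: [-32.3, 2.3, 43.1]
grip_width: 15.0
finger_force: 58.5
```

```bash
python3 su.py
```

```text
t 11.5 pivot s -26.1 u -3.6 z 156.2 F s,u,z -31.3 -8.0 43.1 yaw 171.6 15.049810830304803 58.52624531602487
```

The force rose firmly to about 50 N, which suggests the disc is seated on the collar. I ease off and open the fingers.

Emit:
step_arm([
  [[0.001,0,-0.002],0],
  [[0.002,0,-0.004],0],
  [[0.002,0,-0.0045],0],
  [[0.002,0,-0.0045],0],
  [[0.002,0,-0.0045],0],
])

```text
t: 12.0
ee_pos: [544.0, -193.3, 138.1]
orientation: [[-0.989, 0.146, -0.004], [0.146, 0.989, -0.003], [0.003, -0.003, -1.0]]
wrist_force: [-10.1, -5.4, 3.6]
grip_width: 15.7
finger_force: 44.5
```

Emit:
step_arm([
  [[0,0,0],0],
  [[0,0,0],0],
  [[0,0,0],0],
  [[0,0,0],0],
  [[0,0,0],0],
], grip=0)

```text
t: 12.5
ee_pos: [547.0, -189.9, 138.3]
orientation: [[-0.99, 0.143, 0.001], [0.143, 0.99, 0.0], [-0.001, 0.0, -1.0]]
wrist_force: [0.5, -0.2, -0.6]
grip_width: 84.7
finger_force: 0.0
```

Emit:
step_arm([
  [[0,0,0],0],
  [[0,0,-0.02],0],
  [[0,0,-0.05],0],
  [[0,0,-0.08],0],
  [[0,0,-0.11],0],
])

```text
t: 13.0
ee_pos: [546.5, -190.0, 249.3]
orientation: [[-0.99, 0.143, -0.0], [0.143, 0.99, 0.0], [0.0, 0.0, -1.0]]
wrist_force: [0.7, -0.3, -0.2]
grip_width: 85.1
finger_force: 0.0
```

Emit:
step_arm([
  [[0.02,0,-0.02],0],
  [[0.03,0,-0.03],0],
  [[0.04,0,-0.03],0],
  [[0.04,0,-0.03],0],
  [[0.04,0,-0.03],0],
])

```text
t: 13.5
ee_pos: [506.7, -184.1, 277.1]
orientation: [[-0.99, 0.143, -0.001], [0.143, 0.99, 0.0], [0.001, 0.0, -1.0]]
wrist_force: [0.2, 0.5, -0.6]
grip_width: 85.8
finger_force: 0.0
```

```bash
python3 su.py
python3 - <<'E'
from h import *
o=get_obs();w=grab_frame('wrist');s=grab_frame('side');g=grab_frame('scene');np.savez('e.npz',w=w,s=s,g=g,orientation=o['orientation'],ee_pos=o['ee_pos'])
k=lambda i,h:cv2.resize(i,(400,h),interpolation=cv2.INTER_CUBIC)
cv2.imwrite('pics/e.png',np.vstack([np.hstack([k(s[90:180,220:340],300),k(g[195:285,290:410],300)]),np.hstack([k(w,300),k(w[80:260,130:370],300)])])[:,:,::-1])
E
```

```text
t 13.5 pivot s -64.4 u -7.0 z 296.1 F s,u,z 0.0 0.5 -0.6 yaw 171.8 85.75522108669395 0.0
```

View pics/e.png

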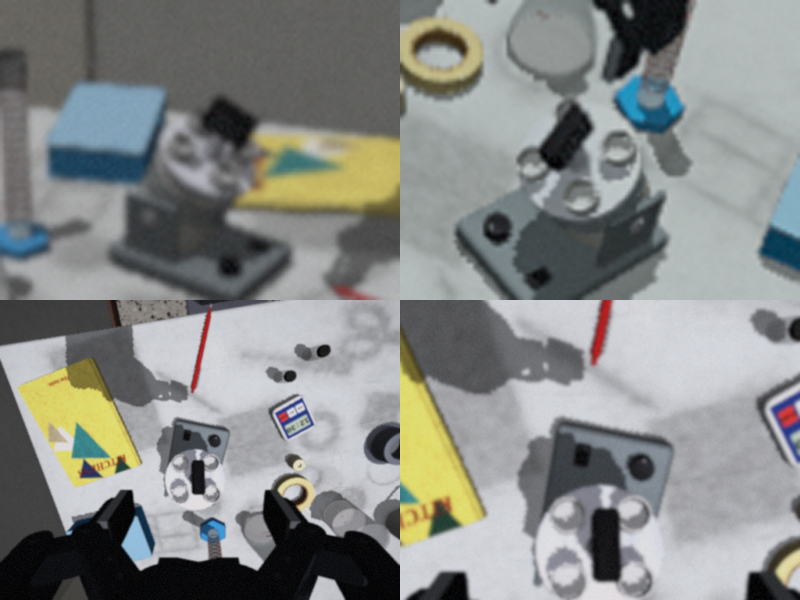

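The final views show the head on the collar, with the bar in line with the axis and the disc apparently flush. I check its height by triangulating the bar and looking at the disc gap.

Run:
```python
from h import *
e=np.load('e.npz');n=np.array([-.4305,.144,.891]);c=np.array([570,-197.8,108.])
R=[]
for nm,k in(('scene','g'),('side','s'),('wrist','w')):
    C=cam(nm,e);f=e[k].max(2);u=proj(C,[c+49*n])[0];v=proj(C,[c+61*n])[0]
    x,y=u.astype(int);m=np.zeros_like(f);m[y-22:y+22,x-22:x+22]=(f[y-22:y+22,x-22:x+22]<45)
    N,l,s,ct=cv2.connectedComponentsWithStats(m);i=1+np.argmin([np.hypot(*(q-u)) if s[j+1,4]>60 else 1e9 for j,q in enumerate(ct[1:])])
    print(nm,'seated',u.round(1),'12up',v.round(1),'seen',ct[i].round(1),s[i]);R.append(ray(C,ct[i]))
for r in (R,R[:2],[R[0],R[2]],[R[1],R[2]]):
    p,q=tri(*r);d=p-c;print(p.round(1),np.round(q,1),'along n',d@n,'off',np.linalg.norm(d-d@n*n))
```

```text
scene seated [338.9 235.8] 12up [337.8 233.9] seen [339.2 236.3] [332 227  15  19 146]
side seated [288.2 127.1] 12up [290.1 124.1] seen [288.2 126.3] [281 120  15  15 127]
wrist seated [253.1 226.6] 12up [254.1 226. ] seen [253.1 226.5] [245 206  17  42 622]
[ 548.6 -191.6  152.7] [1.2 1.3 0.9] along n 49.930763931894354 off 0.9913172793230646
[ 548.7 -192.4  152.6] [1.1 1.1] along n 49.68003926486859 off 1.753062359047763
[ 550.4 -191.1  148.4] [0.2 0.2] along n 45.412545265056856 off 0.1830178125213756
[ 548.6 -190.6  153.9] [0.7 0.7] along n 51.13136718223791 off 0.7076934835024724
```

It measures 50 mm along the axis, against 49 expected when seated and 61 when not. As a check, I press lightly on the bar with closed fingers.

Emit:
step_arm([
  [[-0.02,0,0],0],
  [[-0.0387,0,0.02],0],
  [[-0.0387,0,0.05],0],
  [[-0.0387,0,0.075],0],
  [[-0.0387,0,0.09],0],
], grip=255)

```text
t: 14.15
ee_pos: [544.6, -189.5, 185.2]
orientation: [[-0.99, 0.143, -0.004], [0.143, 0.99, 0.001], [0.004, 0.0, -1.0]]
wrist_force: [0.7, 0.3, 0.4]
grip_width: 12.2
finger_force: 0.0
```

Emit:
step_arm([
  [[0,0,0.001],0],
  [[0,0,0.003],0],
  [[0,0,0.005],0],
  [[0,0,0.006],0],
  [[0,0,0.007],0],
])

```text
t: 14.65
ee_pos: [545.7, -190.0, 181.8]
orientation: [[-0.99, 0.143, 0.001], [0.143, 0.99, -0.0], [-0.001, 0.0, -1.0]]
wrist_force: [-0.6, -0.0, 0.6]
grip_width: 0.3
finger_force: 0.0
```

```bash
python3 su.py
```

```text
t 14.65 pivot s -25.5 u -0.3 z 200.8 F s,u,z -0.5 -0.2 0.6 yaw 171.8 0.26928553884468676 0.0
```

Emit:
step_arm([
  [[0,0,0.002],0],
  [[0,0,0.004],0],
  [[0,0,0.006],0],
  [[0,0,0.008],0],
  [[0,0,0.009],0],
])

```text
t: 15.15
ee_pos: [545.2, -189.9, 171.9]
orientation: [[-0.99, 0.143, -0.0], [0.143, 0.99, 0.0], [0.0, 0.0, -1.0]]
wrist_force: [-0.7, -0.8, 1.0]
grip_width: 0.1
finger_force: 0.0
```

```bash
python3 su.py
```

```text
t 15.15 pivot s -26.0 u -0.3 z 190.9 F s,u,z -0.4 -1.0 1.0 yaw 171.8 0.10665960907170724 0.0
```

Emit:
step_arm([
  [[0,0,0.001],0],
  [[0,0,0.002],0],
  [[0,0,0.003],0],
  [[0,0,0.004],0],
  [[0,0,0.005],0],
])

```text
t: 15.65
ee_pos: [545.8, -190.1, 169.7]
orientation: [[-0.99, 0.143, 0.002], [0.143, 0.99, 0.0], [-0.002, 0.0, -1.0]]
wrist_force: [-9.1, 2.9, 28.0]
grip_width: 0.1
finger_force: 14.2
```

```bash
python3 su.py
```

```text
t 15.65 pivot s -25.4 u -0.4 z 188.7 F s,u,z -9.6 -0.1 28.0 yaw 171.8 0.08960192612139135 14.196177162230015
```

The bar is firm at 28 N, at or below the height expected when seated. I retreat and hand in.

Emit:
step_arm([
  [[0,0,-0.01],0],
  [[0,0,-0.03],0],
  [[0,0,-0.06],0],
  [[0,0,-0.09],0],
  [[0,0,-0.1],0],
])

```text
t: 16.15
ee_pos: [546.5, -190.5, 270.4]
orientation: [[-0.99, 0.143, 0.005], [0.143, 0.99, -0.001], [-0.005, -0.0, -1.0]]
wrist_force: [0.6, 0.5, -0.7]
grip_width: 0.3
finger_force: 0.0
```

```bash
python3 su.py
python3 - <<'E'
from h import *
f=grab_frame('side');C=cam('side');n=np.array([-.4305,.144,.891]);c=np.array([570,-197.8,108.])
u=proj(C,[c+49*n])[0];x,y=u.astype(int);m=np.zeros(f.shape[:2],np.uint8);m[y-16:y+16,x-16:x+16]=f.max(2)[y-16:y+16,x-16:x+16]<45
print(u,np.argwhere(m).mean(0)[::-1])
print(job.hand_in())
E
```

```text
t 16.15 pivot s -24.6 u -0.5 z 289.4 F s,u,z 0.4 0.7 -0.7 yaw 171.8 0.27061217764018797 0.0
[288.23985538 127.1391596 ] [288.27777778 126.32539683]
the job is handed in; nothing more can be done
None
```

The job is handed in at about 16 s: my measurements put the vial head seated in the drive and released, and the arm never came near the bystanders, but the hand-in returned no verdict.

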